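Fit a keyed pump element over its locating pin and clamp it

TASK

Fit the pump element into the bore of the pump housing: lower it upright until it rests on the locating pin hidden in the bore, feel for the pin by turning it under light pressure until its slot drops over the pin, and bring it down fully home, collar on the top face. Go gently: never press or knock it against the housing with more than about 60 N. Once it is home, swing the clamp by its knob fully shut over the collar, and leave the other things on the bench where they lie.

Things in the scene. Friction and masses are not known exactly. Their poses are not given: they have to be found in the camera images.
- element: Pump element: loose bare steel, 0.3 to 0.5 kg, 84 mm tall, standing upright. From below: round barrel 34 mm long, 38 mm wide (lowest 17 mm: 37 mm, foot chamfered), collar 58 mm wide, 8 mm thick, hexagon, threaded stub 17 mm wide, 10 mm tall. Origin on its axis, 42 mm above its bottom, level with the collar's top; +z up. Its -x side (the slot) faces world -x within 60 degrees at the start.
- element_hex (a point): Middle of the element's hexagon, where to grip it: 27 mm across flats, 32 mm tall (42 to 74 mm above the element's bottom), this point 16 mm above the element's origin. Flats face the element's x axis and every 60 degrees from it.
- element_slot (a point): Locating slot in the side of the element's barrel that faces its own -x: 8 mm wide, 5 mm deep, from the bottom up to 17 mm; this point is half-way up, at the surface. A dark scribed line on the collar's top lies above it. The opposite (+x) side has only a short relief notch, 10 mm wide, 5 mm high, which lets the pin in no farther.
- housing: Pump housing: aluminium casting fixed to the bench, 90 mm (its x) by 130 mm (its y, from -85 to +45 mm), top face 45 mm above the bench. Origin at bench level on the axis of the upright bore; +z up; its -x is the front with a small brass plug, turned to the robot within 20 degrees. The bore is 40 mm wide, 45 mm deep, its mouth chamfered 3 mm.
- bore_mouth (a point): Centre of the bore's mouth, level with the top face. In the bore a fixed pin, 5 mm thick, sticks 6 mm inward from the wall, its top 18 mm below the top face. Where it stands round the bore is not known: anywhere within 41 degrees either side of the housing's -x. With the slot off the pin the element stops 16 mm short of home (11 mm if the relief notch is on the pin).
- home (a point): Where the element's origin lies when fully home: on the bore's axis, 53 mm above the bench, collar resting on the top face. With the slot over the pin (play about 5 degrees either way) it goes down freely by its weight, and only its weight keeps it there. Metal on metal: meeting the pin or the seat faster than 20 mm/s, or dropping it onto them, knocks with tens of newtons.
- clamp (a joint): Swing clamp: dark flat bar, underside 1.5 mm above the collar of an element that is home, turning on an upright pillar. 0 is shut: nose over the collar, knob end to the housing's -y. Grows (rad) as it opens, clockwise from above, to 1.65 (knob end to the housing's -x). Starts open, 1.25 to 1.6. Stiff, stays where left (2.5 N at the knob). The nose strikes the collar if the element is not home.
- clamp_hinge (a point): The clamp's pivot: on its upright axis, 68 mm from the bore's axis toward the housing's -y, at the bar's underside, 54.5 mm above the bench. The bar is 6.5 mm thick, a bolt head on the pivot reaches 67 mm above the bench.
- clamp_knob (a point): The clamp's upright round steel knob, 13.6 mm wide, 27 mm tall (61 to 88 mm above the bench), 50 mm from the pivot. The point lies on its axis, 76 mm above the bench.
- bearing_1: Bystander: ball bearing lying flat, 42 mm across, 14 mm high. Leave it.
- plunger: Bystander: pump plunger lying on the bench, 68 mm long, 16 mm thick. Leave it.
- injector_4: Bystander: fuel injector lying on the bench, 144 mm long, 34 mm high. Leave it.
- oval_flange: Bystander: small oval flange, 60 by 34 mm, 11 mm high. Leave it.
- sleeve_nut: Bystander: hexagon nut, 24 mm across, 14 mm high. Leave it.
- coil_block: Bystander: solenoid coil, black block with a grey plunger, 80 by 50 mm, 45 mm high. Leave it.
Mind the look-alikes: they are no part of the job. There is more than one size of the element; the one meant has the size given above.

How it is judged (in metres and radians):
On the way:
1. the element is fully home over the pin while the clamp still stands open (z of element in the frame of housing below 0.0548 m and horizontal distance between element and bore_mouth below 0.003 m and angle between element's own z axis and vertical below 0.06 rad and value of joint clamp above 0.9 rad), for 0.2 s.
At the end, for the whole second after the job is handed in: The element stands at rest in the bore fully home: its origin less than 54.8 mm above the bench, within 3 mm of the bore's axis and within 3 degrees of upright, and the clamp is shut over its collar (within 0.15 rad of its stop) (z of element in the frame of housing below 0.0548 m and horizontal distance between element and bore_mouth below 0.003 m and angle between element's own z axis and vertical below 0.06 rad and value of joint clamp below 0.15 rad and linear speed of element below 0.02 m/s); the robot touches nothing.
It fails at once if the element is pressed or knocked against the pump housing with more than 60 N (contact force between element and housing above 60 N).
It fails at once if another thing on the bench is shifted by more than 25 mm (distance of any of bearing_1, plunger, injector_4, oval_flange, sleeve_nut, coil_block from where it was at the start of the episode above 0.025 m).
It also fails if it takes over 72 s, if anything falls off the work surface, if the arm or the gripper's body presses on something with over 40 N, if the wrist force passes 120 N, or if a joint passes its speed limit or range.

ROBOT

A 6-joint arm with a two-finger parallel gripper is mounted at the origin on a cart in front of the work surface, level with it; the furniture and walls round the work are solid. World frame = base frame: x ahead of the robot, y to its left, z up, the work surface at z = 0. Lengths are in mm, angles in rad, forces in N, time in s.
With the tool pointing down it reaches from about 275 to 850 mm from the base axis. Payload 19 kg.
Tool frame: the origin (TCP) lies at the very end of the fingers, on their centre line; the grasp point (between the pads) lies 19 mm behind it; z points along the fingers, y is the line along which they close (so a half turn about z gives the same grasp; the last joint's range is limited). The gripper opens to 85 mm and grips with 20 to 120 N. Pads are 22 mm wide; open, the fingers measure 114 mm over their backs; the gripper's body (76 mm by 85 mm) begins 54 mm behind the grasp point. The pads swing forward as they close: fully open they stand 13 mm farther back than shut.
Start: joints at [-1.483, 0.15, 1.437, -0, 1.554, -0.134], TCP at [126.468, -560.889, 231.267] pointing down, gripper open.
Joint ranges: [-2.8, 2.8], [-0.68, 2.1], [0.12, 2.68], [-1.39, 4.53], [0.16, 2.79], [-2.81, 2.81]. Speed limits (rad/s): [1.89, 1.89, 2.22, 3.01, 3.01, 3.01].

INTERFACE

Orientations are given as a unit quaternion [x, y, z, w].
In Python, from rig import robot gives the robot as it stands. The module is installed in compiled form; this text tells all that it offers.
- The arm moves only by the tool step_arm, never from a script. Its argument "moves" is text: rows parted by semicolons, each of 7 numbers parted by spaces: the shift along the tool's x, y, z in m, then the turn, a rotation vector about the tool's x, y, z in rad, then the finger opening in m, from 0 to 0.0854. In form: x y z ax ay az claw; .... A call has 1 to 20 rows; each row is the pose to reach, as a shift and turn from the pose commanded when the call began, along the tool's axes at that moment; what a row does not reach only later rows make up. A row lasts 1/8 s, in which the tool goes at most 62.5 mm and 10.7 degrees, less where a joint would pass 70% of its speed; a pose out of reach is approached as far as the arm can. A call with a gripper value outside its range is refused whole. The fingers move at their own pace and stop on an object; "grip_force" is the grip in N (left out, the last holds). Time passes only in rows, so rows that repeat a pose let the fingers close. It gives the time, the measured TCP pose, the force, the opening and the grip force at its end, in the units of the state.
- robot.state(): the state, without advancing time (a new reading comes with each control period).
- robot.read_camera(name): name is "scene" or "side" or "wrist"; returns a dict with "img" (384x512x3 uint8, blue, green, red), "fx", "fy", "cx", "cy" (pixels), "position" and "orientation" of the camera in the world. Camera axes: x right, y down, z forward; pixel columns grow to the right and rows downward; lengths in mm; the calibration is good to about 2 mm. A picture is of the moment at which its call begins. There is no depth.
- robot.sign_off(): hands the job in; it is judged then, once.
The state is a dict: "time_s": time; "q": joint angles; "joint_velocities": joint speeds; "joint_torque": joint torques, N m; "tool_pos": TCP position; "tool_rot": TCP orientation; "ft_force": force on the tool from outside, world axes, zero at the start; "ft_torque": the same for the moment, N m; "grip_width": opening from 0.0 (shut) to 1.0 (fully open); "grasp_force": force on a finger pad.
Only numpy, scipy, OpenCV 4.12 (cv2) and the standard library are available. Lean on these libraries where they do the work, as an engineer would, in place of code of your own. Each camera call takes 0.05 s, during which the arm holds its last target. There are 200 camera calls.

## Working session

There is one attempt and no reset: what is moved stays moved. The work goes in short steps, Python scripts to look and compute and a tool call to move; the robot and the scene stay as the last step left them, time stands still between calls to the robot, and variables do not carry over. Pictures are saved under pics/ and viewed, at most 10 in all, crops included, and the job is handed in when it is done.

Besides the shell and the picture viewer there is one more tool, called as name(argument=value, ...), one argument or row to a line, values as JSON. step_arm: Moves the arm, as the interface text tells. Its arguments: {"type":"object","properties":{"moves":{"type":"string"},"grip_force":{"type":"number"}},"required":["moves"]}

```bash
mkdir -p pics; cat > h.py <<'E'
from rig import robot
import numpy as np, cv2, pickle
from scipy.spatial.transform import Rotation as R
def snap(n,tag):
    c=robot.read_camera(n); cv2.imwrite(f'pics/{tag}.png',c['img']); pickle.dump(c,open(f'{tag}.pkl','wb')); return c
def load(tag): return pickle.load(open(f'{tag}.pkl','rb'))
def ray(c,u,v):
    d=R.from_quat(c['orientation']).apply([(u-c['cx'])/c['fx'],(v-c['cy'])/c['fy'],1]); return np.array(c['position']),d
def onz(c,u,v,z):
    p,d=ray(c,u,v); return p+d*(z-p[2])/d[2]
def proj(c,P):
    q=R.from_quat(c['orientation']).inv().apply(np.array(P,float)-c['position']); return np.array([c['fx']*q[0]/q[2]+c['cx'],c['fy']*q[1]/q[2]+c['cy']])
def crop(tag,u0,v0,w,h,s,out):
    im=load(tag)['img'][v0:v0+h,u0:u0+w]; cv2.imwrite(f'pics/{out}.png',cv2.resize(im,None,fx=s,fy=s,interpolation=cv2.INTER_CUBIC))
E
python3 - <<'E'
from h import *
a=[snap(n,n+'0') for n in ('scene','side')]
for c in a: print(c['position'],c['orientation'],c['fx'])
cv2.imwrite('pics/both.png',np.vstack([cv2.resize(x['img'],(400,300)) for x in a]))
s=robot.state();print(s)
E
```

```text
[-101.10353369  623.78399004  783.08923399] [-0.34310544  0.84406662 -0.38519456  0.14647647] 439.7611543594366
[ 315.11121697 -837.06601666  571.99831472] [ 0.86228064 -0.05835638  0.04271054 -0.5012409 ] 385.64841771045474
{'time_s': 0.1, 'q': array([-1.48299853e+00,  1.50910318e-01,  1.43792184e+00,  4.41245953e-05,
        1.55377388e+00, -1.33992831e-01]), 'joint_velocities': array([ 6.41376775e-04, -1.30556573e-03, -1.89724132e-03,  3.23746440e-04,
       -7.88032390e-05, -8.45552862e-04]), 'joint_torque': array([ 6.05055757e-03, -7.14373970e+01, -5.71793425e+01,  2.30813521e-05,
        7.05217317e-03,  1.38048003e-05]), 'tool_pos': array([ 126.46769015, -560.71525896,  230.77291474]), 'tool_rot': array([ 9.93857329e-01,  1.10667759e-01,  3.37553615e-05, -5.06049554e-04]), 'ft_force': array([ 0.65951188, -0.34622853, -0.39497094]), 'ft_torque': array([ 0.00696975, -0.03708369,  0.02569611]), 'grasp_force': 0.0, 'grip_width': 1.0008853152321981}
```

View pics/scene0.png

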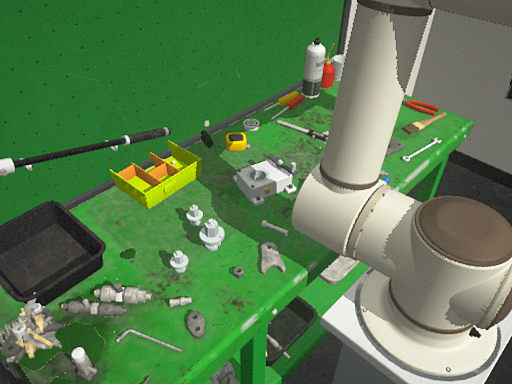

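View pics/side0.png

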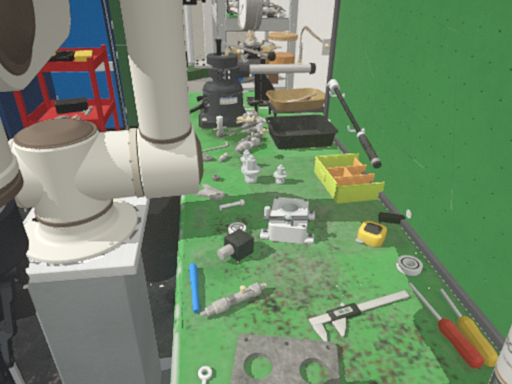

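The scene view shows three element-like parts, at (194,214), (211,235) and (179,261). The housing is at (265,180). I'll enlarge these areas to compare sizes.

```bash
python3 - <<'E'
from h import *
a=load('scene0')['img'][150:280,155:305]; b=load('side0')['img'][140:250,210:330]
A=cv2.resize(a,None,fx=4.6,fy=4.6,interpolation=2); cv2.imwrite('pics/c1.png',A)
B=cv2.resize(b,None,fx=5,fy=5,interpolation=2); cv2.imwrite('pics/c2.png',B)
E
```

```text
(no output)
```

View pics/c1.png

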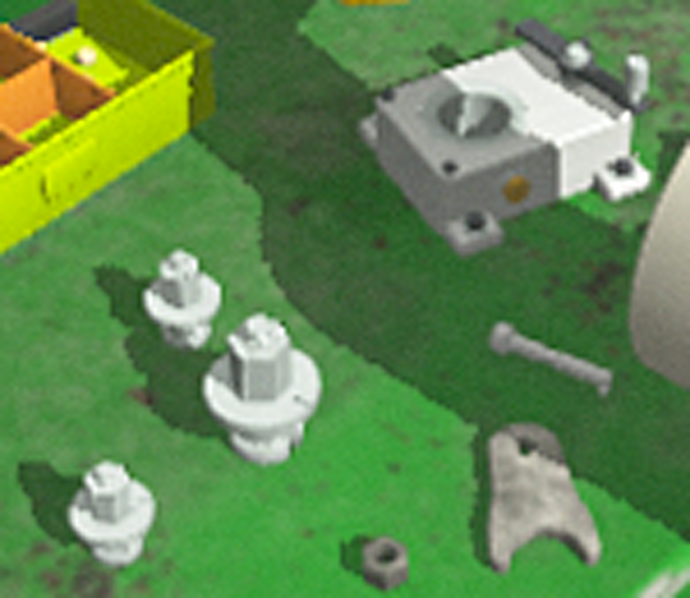

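View pics/c2.png

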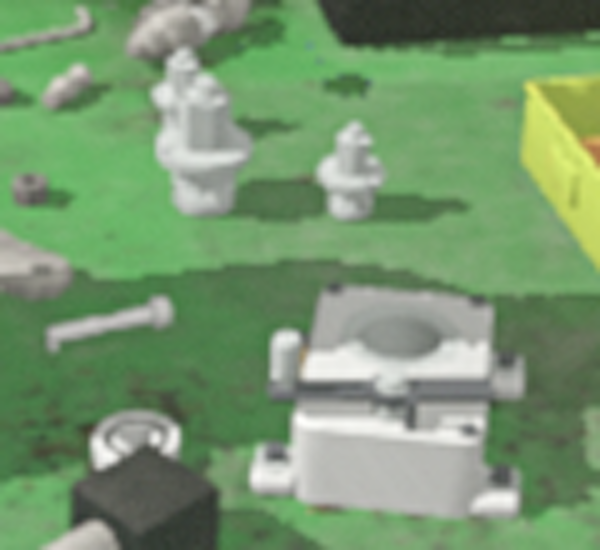

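```bash
cat >> h.py <<'E'
def S(x,y): return (155+(x+.5)/4.6-.5,150+(y+.5)/4.6-.5)
def D(x,y): return (210+(x+.5)/5-.5,140+(y+.5)/5-.5)
E
python3 - <<'E'
from h import *
s,d=load('scene0'),load('side0')
P=lambda n,c,f,x,y,z: print(n,onz(c,*f(x,y),z).round(1))
P('big collar s',s,S,262,384,42);P('L',s,S,204,384,42);P('R',s,S,321,384,42)
P('stubtop s',s,S,262,322,84);P('stubtop d',d,D,207,82,84)
P('scribe s',s,S,300,400,42)
P('small1 L',s,S,145,295,30);P('small1 R',s,S,220,295,30)
P('small2 L',s,S,70,510,30);P('small2 R',s,S,154,510,30)
P('bore s',s,S,476,116,45);P('bore d',d,D,398,337,45)
P('plug s',s,S,515,187,27)
P('knobtop s',s,S,638,60,88);P('knobtop d',d,D,286,335,88)
P('hinge s',s,S,577,46,67);P('hinge d',d,D,393,380,67)
P('corner front-left s',s,S,378,100,45);P('corner front s',s,S,450,205,45)
for x,y in ((330,285),(492,300)): P('corner d',d,D,x,y,45)
st=robot.state();print(R.from_quat(st['tool_rot']).as_matrix().round(3))
E
```

```text
big collar s [448.1 184.6  42. ]
L [468.6 204.9  42. ]
R [427.1 163.8  42. ]
stubtop s [447.8 181.9  84. ]
stubtop d [452.3 179.7  84. ]
scribe s [426.6 178.6  42. ]
small1 L [549.4 177.9  30. ]
small1 R [521.2 149.9  30. ]
small2 L [460.4 296.6  30. ]
small2 R [432.  268.5  30. ]
bore s [516.6 -41.9  45. ]
bore d [519.8 -44.6  45. ]
plug s [471.7 -27.6  27. ]
knobtop s [ 450.5 -104.    88. ]
knobtop d [ 452.1 -101.4   88. ]
hinge s [ 501.2 -110.9   67. ]
hinge d [ 501.1 -113.4   67. ]
corner front-left s [567.2 -12.2  45. ]
corner front s [473.2  24.1  45. ]
corner d [495.1   8.7  45. ]
corner d [576. -16.  45.]
[[ 0.976  0.22  -0.   ]
 [ 0.22  -0.976  0.001]
 [ 0.    -0.001 -1.   ]]
```

The part at (211,235) is the element meant. Its collar measures 58 mm, against about 40 mm for the other two. The triangulated positions match the given sizes, with the clamp near 1.5 rad and the housing yaw near -14°. I'll get the wrist camera's offset next, for a closer look.

```bash
python3 - <<'E'
from h import *
c=snap('wrist','w0');st=robot.state();r=R.from_quat(st['tool_rot'])
print(r.inv().apply(np.array(c['position'])-st['tool_pos']),(r.inv()*R.from_quat(c['orientation'])).as_matrix().round(2),c['fx'])
E
```

```text
[  80.99749847    0.18656505 -143.18548508] [[-0.   -0.95 -0.32]
 [ 1.   -0.   -0.  ]
 [ 0.   -0.32  0.95]] 313.9844038163986
```

step_arm(
  moves="0.015 -0.014 0 0 0 -0.045 0.05; 0.05 -0.045 0 0 0 -0.15 0.05; 0.09 -0.08 0 0 0 -0.27 0.05; 0.13 -0.12 0 0 0 -0.4 0.05; 0.17 -0.155 0 0 0 -0.53 0.05; 0.21 -0.19 0 0 0 -0.65 0.05; 0.25 -0.225 0 0 0 -0.77 0.05; 0.29 -0.262 0 0 0 -0.9 0.05; 0.33 -0.3 0 0 0 -1.02 0.05; 0.37 -0.335 0 0 0 -1.14 0.05; 0.41 -0.37 0 0 0 -1.27 0.05; 0.45 -0.406 0 0 0 -1.39 0.05; 0.48 -0.433 0 0 0 -1.48 0.05; 0.498 -0.45 0 0 0 -1.525 0.05; 0.498 -0.45 0 0 0 -1.525 0.05; 0.498 -0.45 0 0 0 -1.525 0.05",
)

```text
time_s: 2.15
tool_pos: [512.7, -12.2, 231.3]
tool_rot: [0.642, 0.767, -0.0, -0.0]
ft_force: [-0.1, -0.6, -0.3]
grip_width: 0.587
grasp_force: 0.0
```

```bash
python3 - <<'E'
from h import *
c=snap('wrist','w1');st=robot.state();print(st['tool_pos'],R.from_quat(st['tool_rot']).as_matrix().round(3),st['q'],st['time_s'])
print(proj(c,[518,-43,45]))
cv2.imwrite('pics/w1b.png',cv2.resize(c['img'],(800,600),interpolation=2))
E
```

```text
[512.6914897  -12.56831779 231.37441505] [[-0.175  0.985 -0.   ]
 [ 0.985  0.175 -0.   ]
 [-0.    -0.    -1.   ]] [-1.74813414e-01  2.03512247e-02  1.57798317e+00 -2.23507568e-05
  1.54331425e+00 -3.50553331e-01] 2.2
[251.63777099 192.00994066]
```

View pics/w1b.png

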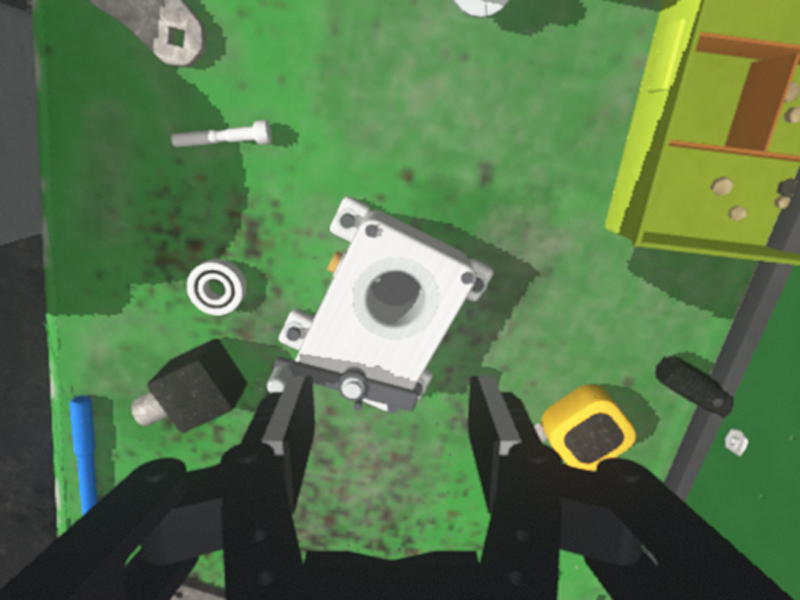

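The wrist view shows the housing with its bore mouth near (395,299), the hinge bolt at (352,386) and the knob at about (278,372). I'll enlarge it for accuracy.

```bash
python3 - <<'E'
from h import *
crop('w1',165,120,160,150,5,'w1c'); im=cv2.imread('pics/w1c.png'); cv2.imwrite('pics/w1c.png',im[:600])
E
```

```text
(no output)
```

View pics/w1c.png

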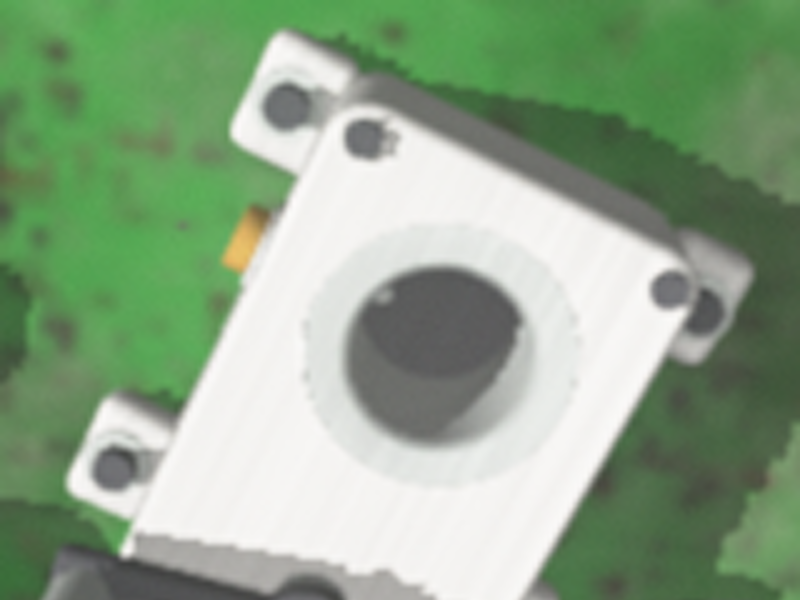

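The enlarged crop shows the seat ring centred at (441,354). In the bore there is a bright pin tip at (385,296).

```bash
python3 - <<'E'
from h import *
c=load('w1')
W=lambda x,y,z: onz(c,165+(x+.5)/5-.5,120+(y+.5)/5-.5,z)
b=W(441.5,354,45);print('bore',b,W(440,355,42))
p=W(385,296,26);v=(p-b)[:2];print('pin',p,np.hypot(*v),np.degrees(np.arctan2(*v[::-1])))
W2=lambda x,y,z: onz(c,(x+.5)*.64-.5,(y+.5)*.64-.5,z)
h=W2(352,384,67);print('hinge',h,h-b,np.linalg.norm((h-b)[:2]),np.degrees(np.arctan2((h-b)[1],(h-b)[0]))+90)
e1=W(135,535,45)-W(325,130,45);e2=W(520,600,45)-W(690,285,45)
for e in(e1,e2):print(np.degrees(np.arctan2(e[1],e[0]))+90)
k=W2(278,370,88);print('knob',k,np.linalg.norm((k-h)[:2]))
E
```

```text
bore [519.04350362 -40.8983012   45.        ] [518.95501679 -42.18334668  42.        ]
pin [504.91422487 -35.54546223  26.        ] 15.109248921351286 159.25094286805813
hinge [ 498.88499934 -101.97013456   67.        ] [-20.15850428 -61.07183336  22.        ] 64.3127835276129 -18.26695020365395
-15.868139144567692
-14.868125596019667
knob [449.95194385 -88.72168514  88.        ] 50.694825497259785
```

step_arm(
  moves="0.02 -0.01 0 0 0 0 0.05; 0.06 -0.03 0 0 0 0 0.05; 0.11 -0.05 0 0 0 0 0.05; 0.16 -0.07 0 0 0 0 0.05; 0.2 -0.083 0 0 0 0 0.05; 0.224 -0.089 0 0 0 0 0.05; 0.23 -0.09 0 0 0 0 0.05; 0.23 -0.09 0 0 0 0 0.05; 0.23 -0.09 0 0 0 0 0.05",
)

```text
time_s: 3.32
tool_pos: [384.6, 197.6, 231.3]
tool_rot: [0.643, 0.766, -0.0, 0.0]
ft_force: [-0.4, -0.6, 0.6]
grip_width: 0.583
grasp_force: 0.0
```

```bash
python3 - <<'E'
from h import *
c=snap('wrist','w2');st=robot.state();print(st['tool_pos'],st['time_s'])
u,v=proj(c,[449,181,50]);print(u,v)
u,v=int(u),int(v);print(u-60,v-50)
crop('w2',u-60,v-50,120,100,6,'w2c')
E
```

```text
[384.68397274 197.61578764 231.27565524] 3.375
307.25249239842015 190.29451818679698
247 140
```

View pics/w2c.png

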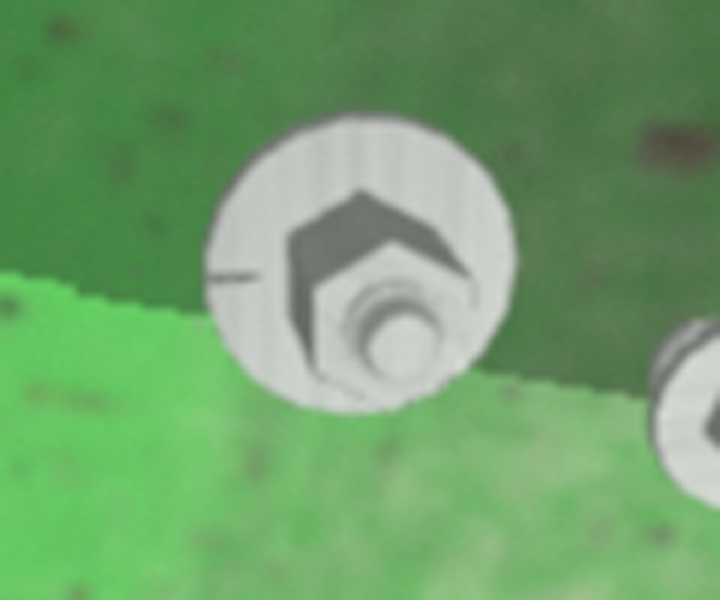

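The crop shows the element's collar centred at (362,263), the stub top at (402,345) and the scribed line from (208,278) to (257,275).

```bash
python3 - <<'E'
from h import *
c=load('w2')
W=lambda x,y,z: onz(c,247+(x+.5)/6-.5,140+(y+.5)/6-.5,z)
b=W(362,263,42);print(b,W(402,345,84),W(361,257,42),'dia',np.linalg.norm(W(206,263,42)-W(518,263,42)))
for q in((208,278),(257,275)):
    v=(W(*q,42)-b);print(v,np.degrees(np.arctan2(v[1],v[0])))
v=W(257,275,42)-W(208,278,42);print('line dir yaw',np.degrees(np.arctan2(v[1],v[0])))
# hex flat edges: left edge top (313,290)-(313,375); top corner(390,240)
for a,b2 in(((313,290),(313,378)),((313,290),(390,241)),((390,241),(472,275))):
    v=W(*b2,74)-W(*a,74);print(v,np.hypot(*v[:2]),np.degrees(np.arctan2(v[1],v[0])))
s=load('scene0')
for P in([519,-41,45],[501,-106.6,67]):print(proj(s,P),S(476,116),S(577,46))
d=load('side0')
for P in([519,-41,45],[501,-106.6,67]):print(proj(d,P),D(398,337),D(393,380))
E
```

```text
[448.74400914 186.38927255  42.        ] [448.38756201 185.39211176  84.        ] [448.29472777 187.4887982   42.        ] dia 57.660363685287415
[-27.43416703  -7.80788921   0.        ] -164.11340490417436
[-18.61487821  -5.65590661   0.        ] -163.09922740146547
line dir yaw 13.712703637502045
[  3.51186951 -15.42666767   0.        ] 15.82135591123467 -77.17522136017882
[10.7076041  10.61138958  0.        ] 15.074958521218296 44.7414207804607
[14.91040453 -3.39773263  0.        ] 15.292637124558212 -12.837162988923374
[257.1894728  174.57157887] (258.0869565217391, 174.82608695652175) (280.04347826086956, 159.6086956521739)
[279.04456276 160.31771305] (258.0869565217391, 174.82608695652175) (280.04347826086956, 159.6086956521739)
[288.56206377 206.24120639] (289.2, 207.0) (288.2, 215.6)
[287.55082514 213.98196566] (289.2, 207.0) (288.2, 215.6)
```

step_arm(
  moves="-0.006 0.015 0.01 0 0 -0.02 0.05; -0.014 0.037 0.03 0 0 -0.05 0.05; -0.021 0.055 0.05 0 0 -0.07 0.05; -0.024 0.061 0.075 0 0 -0.077 0.05; -0.024 0.061 0.105 0 0 -0.077 0.05; -0.024 0.061 0.135 0 0 -0.077 0.05; -0.024 0.061 0.16 0 0 -0.077 0.05; -0.024 0.061 0.178 0 0 -0.077 0.05; -0.024 0.061 0.185 0 0 -0.077 0.05; -0.024 0.061 0.185 0 0 -0.077 0.05; -0.024 0.061 0.185 0 0 -0.077 0.05",
)

```text
time_s: 4.75
tool_pos: [449.1, 185.4, 47.1]
tool_rot: [0.612, 0.791, 0.0, 0.0]
ft_force: [0.7, -0.9, 0.3]
grip_width: 0.584
grasp_force: 0.0
```

step_arm(
  moves="0 0 0 0 0 0 0.04; 0 0 0 0 0 0 0.032; 0 0 0 0 0 0 0.02; 0 0 0 0 0 0 0.02; 0 0 0 0 0 0 0.02; 0 0 0 0 0 0 0.02; 0 0 0 0 0 0 0.02; 0 0 0 0 0 0 0.02",
  grip_force=40,
)

```text
time_s: 5.75
tool_pos: [448.8, 185.4, 46.7]
tool_rot: [0.612, 0.791, 0.0, 0.0]
ft_force: [-0.3, -0.3, 6.7]
grip_width: 0.31
grasp_force: 40.9
```

step_arm(
  moves="0 0 -0.005 0 0 0 0.02; 0 0 -0.02 0 0 0 0.02; 0 0 -0.045 0 0 0 0.02; 0 0 -0.07 0 0 0 0.02; -0.01 0 -0.085 0 0 0.03 0.02; -0.03 0.001 -0.09 0 0 0.08 0.02; -0.06 0.002 -0.09 0 0 0.16 0.02; -0.09 0.004 -0.09 0 0 0.24 0.02; -0.12 0.006 -0.09 0 0 0.32 0.02; -0.15 0.008 -0.09 0 0 0.4 0.02; -0.18 0.009 -0.09 0 0 0.48 0.02; -0.21 0.01 -0.085 0 0 0.56 0.02; -0.229 0.011 -0.075 0 0 0.605 0.02; -0.236 0.011 -0.067 0 0 0.62 0.02; -0.2367 0.0112 -0.062 0 0 0.62 0.02; -0.2367 0.0112 -0.06 0 0 0.62 0.02; -0.2367 0.0112 -0.06 0 0 0.62 0.02; -0.2367 0.0112 -0.06 0 0 0.62 0.02",
  grip_force=60,
)

```text
time_s: 8.0
tool_pos: [518.8, -40.6, 106.6]
tool_rot: [0.824, 0.567, 0.0, 0.0]
ft_force: [0.1, 1.1, -5.3]
grip_width: 0.308
grasp_force: 59.5
```

```bash
python3 - <<'E'
from h import *
a=snap('scene','s3');b=snap('side','d3');c=snap('wrist','w3');st=robot.state();print(st['tool_pos'],st['ft_force'],st['q'],st['grip_width'],st['time_s'])
f=lambda c,u,v,w,h,s:cv2.resize(c['img'][v:v+h,u:u+w],None,fx=s,fy=s,interpolation=2)
A=f(a,215,120,80,70,5);B=f(b,250,160,80,70,5)   # 400x350
C=f(c,180,130,160,50,5)
cv2.imwrite('pics/t3.png',np.vstack([np.hstack([A,B]),C]))
E
```

```text
[518.81256625 -40.82483092 106.53267822] [-0.14746776 -0.58303707 -4.7554829 ] [-2.26715623e-01  1.13884806e-01  1.73754954e+00  1.21815299e-04
  1.28986655e+00  1.39971775e-01] 0.3074309129660975 8.15
```

View pics/t3.png

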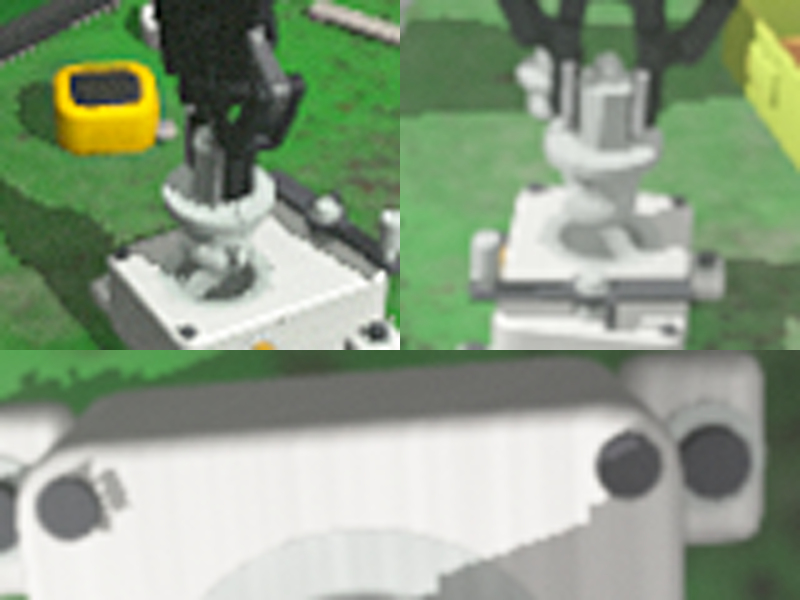

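The composite shows the collar centred over the bore in both views. In the scene tile both sit at x≈218, and in the side tile both at about x≈603. I'll check this with numbers.

```bash
python3 - <<'E'
from h import *
s,d=load('s3'),load('d3')
for P in([518.8,-40.8,102],[518.8,-40.8,45]):
    u,v=proj(s,P);U,V=proj(d,P);print(((u-215+.5)*5,(v-120+.5)*5),((U-250+.5)*5+400,(V-160+.5)*5))
E
```

```text
(np.float64(215.34541228833376), np.float64(189.72223067522066)) (np.float64(601.3017544536021), np.float64(135.52267110956933))
(np.float64(213.45848291547355), np.float64(275.6933508930638)) (np.float64(594.8369264894066), np.float64(233.51762926722486))
```

step_arm(
  moves="0 0 0.003 0 0 0 0.02; 0 0 0.006 0 0 0 0.02; 0 0 0.009 0 0 0 0.02; 0 0 0.011 0 0 0 0.02; 0 0 0.0125 0 0 0 0.02; 0 0 0.014 0 0 0 0.02; 0 0 0.015 0 0 0 0.02; 0 0 0.016 0 0 0 0.02; 0 0 0.017 0 0 0 0.02; 0 0 0.018 0 0 0 0.02; 0 0 0.018 0 0 0 0.02",
)

```text
time_s: 9.52
tool_pos: [518.7, -41.0, 88.2]
tool_rot: [0.824, 0.566, -0.0, -0.0]
ft_force: [-0.3, 0.1, -5.4]
grip_width: 0.303
grasp_force: 59.6
```

step_arm(
  moves="0 0 0.001 0 0 0 0.02; 0 0 0.002 0 0 0 0.02; 0 0 0.003 0 0 0 0.02; 0 0 0.004 0 0 0 0.02; 0 0 0.005 0 0 0 0.02; 0 0 0.005 0 0 0 0.02",
)

```text
time_s: 10.28
tool_pos: [518.7, -41.0, 83.2]
tool_rot: [0.824, 0.566, -0.0, -0.0]
ft_force: [-0.3, -0.2, -4.7]
grip_width: 0.301
grasp_force: 59.6
```

step_arm(
  moves="0 0 0.001 0 0 0 0.02; 0 0 0.002 0 0 0 0.02; 0 0 0.003 0 0 0 0.02; 0 0 0.004 0 0 0 0.02; 0 0 0.005 0 0 0 0.02; 0 0 0.006 0 0 0 0.02; 0 0 0.006 0 0 0 0.02",
)

```text
time_s: 11.15
tool_pos: [518.7, -40.9, 77.2]
tool_rot: [0.824, 0.566, -0.0, -0.0]
ft_force: [-0.3, -0.0, -4.3]
grip_width: 0.302
grasp_force: 59.6
```

step_arm(
  moves="0 0 0.0007 0 0 0 0.02; 0 0 0.0014 0 0 0 0.02; 0 0 0.002 0 0 0 0.02; 0 0 0.0027 0 0 0 0.02; 0 0 0.0034 0 0 0 0.02; 0 0 0.004 0 0 0 0.02; 0 0 0.004 0 0 0 0.02",
)

```text
time_s: 12.02
tool_pos: [518.7, -41.0, 73.2]
tool_rot: [0.824, 0.566, -0.0, -0.0]
ft_force: [-0.3, 0.6, -4.0]
grip_width: 0.301
grasp_force: 59.6
```

step_arm(
  moves="0 0 0.0004 0 0 0 0.02; 0 0 0.0008 0 0 0 0.02; 0 0 0.0012 0 0 0 0.02; 0 0 0.0012 0 0 0 0.02",
)

```text
time_s: 12.52
tool_pos: [518.7, -41.0, 72.1]
tool_rot: [0.824, 0.566, 0.0, -0.0]
ft_force: [1.0, 0.2, -4.3]
grip_width: 0.303
grasp_force: 59.6
```

step_arm(
  moves="0 0 0.0004 0 0 0 0.02; 0 0 0.0008 0 0 0 0.02; 0 0 0.0012 0 0 0 0.02; 0 0 0.0012 0 0 0 0.02",
)

```text
time_s: 13.02
tool_pos: [518.9, -41.0, 71.0]
tool_rot: [0.824, 0.566, 0.0, 0.0]
ft_force: [2.1, 0.4, -3.7]
grip_width: 0.306
grasp_force: 59.7
```

step_arm(
  moves="0 0 0.0004 0 0 0 0.02; 0 0 0.0008 0 0 0 0.02; 0 0 0.0012 0 0 0 0.02; 0 0 0.0012 0 0 0 0.02",
)

```text
time_s: 13.52
tool_pos: [518.9, -41.0, 69.8]
tool_rot: [0.824, 0.566, 0.0, 0.0]
ft_force: [5.1, -1.0, -2.9]
grip_width: 0.304
grasp_force: 59.9
```

step_arm(
  moves="0.0001 0.0003 0 0 0 0 0.02; 0.0002 0.0006 0 0 0 0 0.02; 0.0002 0.0008 0 0 0 0 0.02; 0.0002 0.0008 0.0004 0 0 0 0.02; 0.0002 0.0008 0.0008 0 0 0 0.02; 0.0002 0.0008 0.0008 0 0 0 0.02",
)

```text
time_s: 14.28
tool_pos: [519.4, -41.1, 68.8]
tool_rot: [0.824, 0.566, -0.0, -0.0]
ft_force: [-0.5, 0.0, -4.7]
grip_width: 0.305
grasp_force: 59.7
```

Side force is gone and it is past the pin top, so I'll continue down in small steps.

step_arm(
  moves="0 0 0.0007 0 0 0 0.02; 0 0 0.0014 0 0 0 0.02; 0 0 0.002 0 0 0 0.02; 0 0 0.0027 0 0 0 0.02; 0 0 0.0034 0 0 0 0.02; 0 0 0.004 0 0 0 0.02; 0 0 0.004 0 0 0 0.02",
)

```text
time_s: 15.15
tool_pos: [519.5, -41.1, 64.9]
tool_rot: [0.824, 0.566, -0.0, -0.0]
ft_force: [-1.1, 0.5, -4.9]
grip_width: 0.307
grasp_force: 59.7
```

step_arm(
  moves="0 0 0.0007 0 0 0 0.02; 0 0 0.0014 0 0 0 0.02; 0 0 0.002 0 0 0 0.02; 0 0 0.0027 0 0 0 0.02; 0 0 0.0034 0 0 0 0.02; 0 0 0.004 0 0 0 0.02; 0 0 0.0047 0 0 0 0.02; 0 0 0.0052 0 0 0 0.02; 0 0 0.0055 0 0 0 0.02; 0 0 0.0055 0 0 0 0.02",
)

```text
time_s: 16.4
tool_pos: [519.6, -41.1, 59.4]
tool_rot: [0.824, 0.566, 0.0, -0.0]
ft_force: [-0.3, -0.7, -4.5]
grip_width: 0.307
grasp_force: 59.7
```

step_arm(
  moves="0 0 0.0003 0 0 0 0.02; 0 0 0.0006 0 0 0 0.02; 0 0 0.0009 0 0 0 0.02; 0 0 0.0012 0 0 0 0.02; 0 0 0.0012 0 0 0 0.02",
)

```text
time_s: 17.02
tool_pos: [519.5, -41.1, 58.2]
tool_rot: [0.824, 0.566, 0.0, -0.0]
ft_force: [-0.0, -1.0, -4.3]
grip_width: 0.302
grasp_force: 59.7
```

step_arm(
  moves="0 0 0.0003 0 0 0 0.02; 0 0 0.0006 0 0 0 0.02; 0 0 0.0008 0 0 0 0.02; 0 0 0.0008 0 0 0 0.02",
)

```text
time_s: 17.52
tool_pos: [519.7, -41.1, 57.9]
tool_rot: [0.824, 0.566, 0.0, 0.0]
ft_force: [-3.1, -0.2, 6.3]
grip_width: 0.302
grasp_force: 60.8
```

step_arm(
  moves="0 0 0 0 0 0 0.03; 0 0 0 0 0 0 0.036; 0 0 0 0 0 0 0.044; 0 0 0 0 0 0 0.05; 0 0 -0.005 0 0 0 0.05; 0 0 -0.02 0 0 0 0.05; 0 0 -0.045 0 0 0 0.05; 0 0 -0.075 0 0 0 0.05; 0.01 0 -0.105 0 0 0 0.05; 0.02 0 -0.13 0 0 0 0.05; 0.03 0 -0.145 0 0 0 0.05; 0.03 0 -0.15 0 0 0 0.05; 0.03 0 -0.15 0 0 0 0.05",
  grip_force=20,
)

```text
time_s: 19.15
tool_pos: [530.1, -13.2, 207.1]
tool_rot: [0.824, 0.566, -0.0, -0.0]
ft_force: [0.1, 0.9, 0.3]
grip_width: 0.586
grasp_force: 0.0
```

```bash
python3 - <<'E'
from h import *
a=snap('scene','s4');b=snap('side','d4');c=snap('wrist','w4');st=robot.state();print(st['tool_pos'],st['tool_rot'],st['q'],st['time_s'])
f=lambda c,u,v,w,h,s:cv2.resize(c['img'][v:v+h,u:u+w],None,fx=s,fy=s,interpolation=2)
A=f(a,220,130,80,60,5);B=f(b,250,170,80,60,5)
u,v=proj(c,[501,-107,60]).astype(int);u-=65;v-=45;u=max(u,0);v=max(v,0);v=min(v,284);print(u,v,proj(c,[519,-41,53]))
C=cv2.resize(f(c,u,v,160,60,5),(800,300))
cv2.imwrite('pics/t4.png',np.vstack([np.hstack([A,B]),C]))
E
```

```text
[529.98454776 -13.30451834 206.58491037] [ 8.24355044e-01  5.66072720e-01 -4.68967943e-04 -4.67017736e-04] [-1.70483126e-01  6.75844186e-02  1.57881363e+00  1.47297184e-05
  1.49651821e+00  1.96843884e-01] 19.3
192 217 [251.46479536 200.27700896]
```

View pics/t4.png

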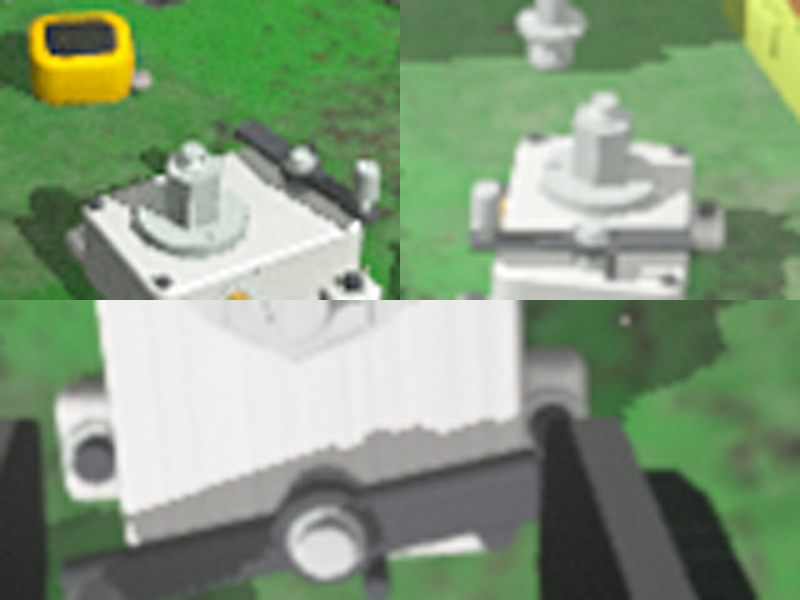

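The composite shows the element home with its collar on the top face. It also shows the hinge bolt at (325,540) in the wrist tile, and the knob top at (369,166) in the scene tile and (486,187) in the side tile.

```bash
python3 - <<'E'
from h import *
s,d,c=load('s4'),load('d4'),load('w4')
h=onz(c,192+325.5/5-.5,217+240.5/5-.5,67);print('hinge w',h)
print('hinge s',onz(s,220+302/5,130+158/5-.5,67),'d',onz(d,250+192/5,170+230/5-.5,67))
k1=onz(s,220+369/5-.5,130+166/5-.5,88);k2=onz(d,250+86/5-.5,170+187/5-.5,88);print(k1,k2)
(p,a),(q,b)=ray(s,220+369/5-.5,130+166/5-.5),ray(d,250+86/5-.5,170+187/5-.5)
t=np.linalg.lstsq(np.c_[a,-b],q-p,rcond=None)[0];print('tri',p+a*t[0],q+b*t[1])
# element home check: stub top
print('stub',onz(s,220+190/5-.5,130+150/5-.5,95),onz(d,250+204/5-.5,170+101/5-.5,95))
E
```

```text
hinge w [ 500.39718336 -104.250411     67.        ]
hinge s [ 496.12380817 -106.59088734   67.        ] d [ 501.63089383 -113.00822067   67.        ]
[ 450.39341158 -103.79831402   88.        ] [ 451.64118361 -102.62079289   88.        ]
tri [ 450.38986245 -103.79363171   88.0044732 ] [ 451.46293683 -103.57964829   88.63188429]
stub [519.18583576 -41.12280372  95.        ] [519.85590949 -43.97890218  95.        ]
```

step_arm(
  moves="-0.015 -0.006 0 0 0 0.13 0.04; -0.04 -0.015 0 0 0 0.3 0.04; -0.065 -0.025 0 0 0 0.48 0.04; -0.09 -0.034 0 0 0 0.66 0.04; -0.105 -0.04 0 0 0 0.84 0.04; -0.111 -0.042 0 0 0 1 0.04; -0.111 -0.042 0 0 0 1.15 0.04; -0.111 -0.042 0 0 0 1.26 0.04; -0.111 -0.042 0 0 0 1.31 0.04; -0.111 -0.042 0.02 0 0 1.31 0.04; -0.111 -0.042 0.05 0 0 1.31 0.04; -0.111 -0.042 0.08 0 0 1.31 0.04; -0.111 -0.042 0.1 0 0 1.31 0.04; -0.111 -0.042 0.105 0 0 1.31 0.04; -0.111 -0.042 0.105 0 0 1.31 0.04",
)

```text
time_s: 21.18
tool_pos: [451.3, -101.7, 102.6]
tool_rot: [0.999, -0.053, -0.0, -0.0]
ft_force: [-0.3, 0.7, -0.4]
grip_width: 0.465
grasp_force: 0.0
```

```bash
python3 - <<'E'
from h import *
b=snap('side','d5');a=snap('scene','s5');w=snap('wrist','w5');st=robot.state();print(st['tool_pos'],R.from_quat(st['tool_rot']).as_matrix().round(3),st['q'],st['time_s'])
f=lambda c,u,v,w,h,s:cv2.resize(c['img'][v:v+h,u:u+w],None,fx=s,fy=s,interpolation=2)
cv2.imwrite('pics/t5.png',np.hstack([cv2.resize(w['img'],(400,300)),f(b,240,165,80,60,5)]))
T=st['tool_pos']
print('in wrist tile, TCP:',(proj(w,T)+.5)/1.28,'knob top est:',(proj(w,[451,-102,88])+.5)/1.28)
print('in side tile knob est',(proj(b,[451,-102,88])-[240,165]+.5)*5+[400,0])
E
```

```text
[ 451.66773562 -101.79286814  103.21521609] [[ 0.994 -0.106  0.001]
 [-0.106 -0.994 -0.   ]
 [ 0.001  0.    -1.   ]] [-3.88380541e-01 -2.51946454e-03  1.86792588e+00  9.85037284e-05
  1.27498122e+00  1.28864342e+00] 21.325
in wrist tile, TCP: [194.87271439 195.570567  ] knob top est: [195.32274264 185.76183318]
in side tile knob est [534.40561919 211.36195566]
```

View pics/t5.png

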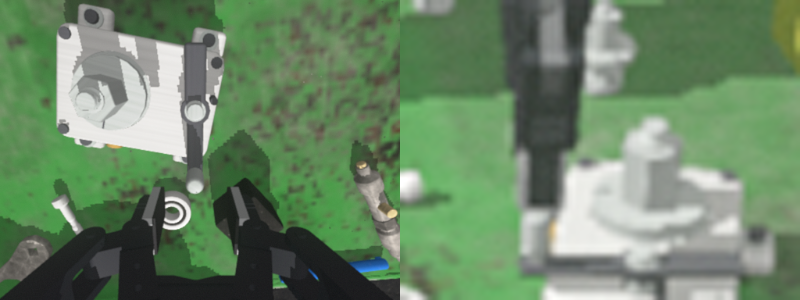

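The picture shows the knob top at (195,186) in the wrist tile, exactly where predicted and midway between the fingers. I'll descend around it.

step_arm(
  moves="0 0 0.005 0 0 0 0.04; 0 0 0.013 0 0 0 0.04; 0 0 0.021 0 0 0 0.04; 0 0 0.029 0 0 0 0.04; 0 0 0.033 0 0 0 0.04; 0 0 0.034 0 0 0 0.035; 0 0 0.034 0 0 0 0.03; 0 0 0.034 0 0 0 0.025; 0 0 0.034 0 0 0 0.025",
)

```text
time_s: 22.45
tool_pos: [451.4, -101.6, 68.6]
tool_rot: [0.999, -0.053, 0.0, 0.0]
ft_force: [0.5, 0.4, -0.8]
grip_width: 0.293
grasp_force: 0.0
```

```bash
python3 - <<'E'
import numpy as np
H=np.array([501.4,-107]);p0=np.array([451.4,-101.6]);x=np.array([.994,-.106]);y=np.array([-.106,-.994])
r=p0-H;
for a in list(range(5,80,5))+[79,82,85,88]:
    t=np.radians(a);v=np.array([[np.cos(t),-np.sin(t)],[np.sin(t),np.cos(t)]])@r+H-p0
    print(a,(v@x/1e3).round(4),(v@y/1e3).round(4),(-t).round(3))
E
```

```text
5 0.0002 0.0044 -0.087
10 0.0008 0.0087 -0.175
15 0.0017 0.013 -0.262
20 0.003 0.0172 -0.349
25 0.0047 0.0213 -0.436
30 0.0067 0.0251 -0.524
35 0.0091 0.0288 -0.611
40 0.0117 0.0323 -0.698
45 0.0147 0.0356 -0.785
50 0.0179 0.0385 -0.873
55 0.0214 0.0412 -0.96
60 0.0251 0.0436 -1.047
65 0.029 0.0456 -1.134
70 0.033 0.0473 -1.222
75 0.0372 0.0486 -1.309
79 0.0406 0.0494 -1.379
82 0.0432 0.0498 -1.431
85 0.0458 0.0501 -1.484
88 0.0485 0.0503 -1.536
```

step_arm(
  moves="0.0002 0.0044 0 0 0 -0.087 0.025; 0.0008 0.0087 0 0 0 -0.175 0.025; 0.0017 0.013 0 0 0 -0.262 0.025; 0.003 0.0172 0 0 0 -0.349 0.025; 0.0047 0.0213 0 0 0 -0.436 0.025; 0.0067 0.0251 0 0 0 -0.524 0.025; 0.0091 0.0288 0 0 0 -0.611 0.025; 0.0117 0.0323 0 0 0 -0.698 0.025; 0.0147 0.0356 0 0 0 -0.785 0.025; 0.0147 0.0356 0 0 0 -0.785 0.025",
)

```text
time_s: 23.7
tool_pos: [462.2, -138.7, 68.4]
tool_rot: [0.943, 0.333, 0.0, -0.0]
ft_force: [0.5, -0.4, -0.7]
grip_width: 0.294
grasp_force: 0.0
```

```bash
python3 - <<'E'
from h import *
b=snap('side','d6');b0=load('d4')
for P in([451,-102,80],[462,-138,80],[464.5,-134,80]):
    u,v=proj(b,P).round().astype(int);print((u,v),b0['img'][v,u],b['img'][v,u])
dif=cv2.absdiff(b['img'],b0['img']).max(2)[165:235,240:330]
# bar nose region: expected nose point 30mm from hinge on the opposite side, now vs before
H=np.array([501.4,-107])
for a in(174,219):
    t=np.radians(a+180);P=[*(H+30*np.array([np.cos(t),np.sin(t)])),61];u,v=proj(b,P).round().astype(int);print('nose',a,b0['img'][v,u],b['img'][v,u])
st=robot.state();p0=st['tool_pos'][:2];M=R.from_quat(st['tool_rot']).as_matrix();x,y=M[:2,0],M[:2,1]
r=p0-H;print(np.linalg.norm(r),st['ft_force'])
for a in [5,10,15,20,25,30,34,37,40,43]:
    t=np.radians(a);v=np.array([[np.cos(t),-np.sin(t)],[np.sin(t),np.cos(t)]])@r+H-p0
    print(a,(v@x/1e3).round(4),(v@y/1e3).round(4),(-t).round(3))
E
```

```text
(np.int64(266), np.int64(210)) [189 195 189] [179 181 180]
(np.int64(274), np.int64(218)) [109 111 104] [142 148 143]
(np.int64(275), np.int64(217)) [94 97 92] [131 136 131]
nose 174 [134 133 131] [192 196 196]
nose 219 [149 155 149] [133 133 130]
50.37935594865197 [0.23305535 0.68817497 0.98194793]
5 0.0002 0.0044 -0.087
10 0.0008 0.0087 -0.175
15 0.0017 0.013 -0.262
20 0.003 0.0172 -0.349
25 0.0047 0.0213 -0.436
30 0.0068 0.0252 -0.524
34 0.0086 0.0282 -0.593
37 0.0102 0.0303 -0.646
40 0.0118 0.0324 -0.698
43 0.0136 0.0344 -0.75
```

The nose spot in the image changed from bar to bright face, so the clamp is turning with the push. I'll carry on.

step_arm(
  moves="0.0002 0.0044 0 0 0 -0.087 0.025; 0.0008 0.0087 0 0 0 -0.175 0.025; 0.0017 0.013 0 0 0 -0.262 0.025; 0.003 0.0172 0 0 0 -0.349 0.025; 0.0047 0.0213 0 0 0 -0.436 0.025; 0.0057 0.0233 0 0 0 -0.48 0.025; 0.0068 0.0252 0 0 0 -0.524 0.025; 0.0077 0.0267 0 0 0 -0.56 0.025; 0.0086 0.0282 0 0 0 -0.593 0.025; 0.0086 0.0282 0 0 0 -0.593 0.025",
)

```text
time_s: 25.0
tool_pos: [486.6, -155.1, 68.4]
tool_rot: [0.805, 0.594, 0.0, -0.0]
ft_force: [-0.4, 0.6, 0.1]
grip_width: 0.291
grasp_force: 0.5
```

step_arm(
  moves="0 0.0013 0 0 0 -0.026 0.025; 0.0001 0.0026 0 0 0 -0.052 0.025; 0.0002 0.0039 0 0 0 -0.078 0.025; 0.0002 0.0046 0 0 0 -0.09 0.025",
)

```text
time_s: 25.5
tool_pos: [491.1, -156.3, 68.4]
tool_rot: [0.777, 0.63, 0.0, -0.0]
ft_force: [-2.2, 2.5, 0.4]
grip_width: 0.292
grasp_force: 1.1
```

step_arm(
  moves="0 0.0008 0 0 0 -0.015 0.025; 0 0.0016 0 0 0 -0.03 0.025; 0.0001 0.0022 0 0 0 -0.04 0.025",
)

```text
time_s: 25.88
tool_pos: [493.0, -156.6, 68.3]
tool_rot: [0.764, 0.645, -0.0, -0.0]
ft_force: [-5.9, 2.4, 2.6]
grip_width: 0.289
grasp_force: 3.1
```

step_arm(
  moves="0 0.0006 0 0 0 -0.01 0.025; 0 0.0012 0 0 0 -0.02 0.025; 0 0.0012 0 0 0 -0.02 0.025",
)

```text
time_s: 26.25
tool_pos: [493.3, -156.4, 68.2]
tool_rot: [0.758, 0.653, -0.001, -0.001]
ft_force: [-12.1, 5.2, 6.1]
grip_width: 0.294
grasp_force: 6.3
```

The arm no longer advances and the force rises, so the clamp is on its stop. I'll back off and lift clear.

step_arm(
  moves="0 -0.002 0 0 0 0 0.025; 0 -0.0045 0 0 0 0 0.03; 0 -0.0055 0 0 0 0 0.035; 0 -0.0055 0 0 0 0 0.04; 0 -0.0055 -0.005 0 0 0 0.04; 0 -0.0055 -0.02 0 0 0 0.04; 0 -0.0055 -0.045 0 0 0 0.04; 0 -0.0055 -0.075 0 0 0 0.04; 0 -0.0055 -0.105 0 0 0 0.04; -0.02 -0.0055 -0.13 0 0 0 0.04; -0.05 -0.0055 -0.14 0 0 0 0.04; -0.08 -0.0055 -0.145 0 0 0 0.04; -0.09 -0.0055 -0.145 0 0 0 0.04; -0.09 -0.0055 -0.145 0 0 0 0.04",
)

```text
time_s: 28.0
tool_pos: [475.4, -245.1, 213.6]
tool_rot: [0.758, 0.652, 0.0, -0.0]
ft_force: [-0.5, 0.9, 0.4]
grip_width: 0.467
grasp_force: 0.0
```

```bash
python3 - <<'E'
from h import *
d=snap('side','d7');s=snap('scene','s7');st=robot.state();print(st['tool_pos'],st['ft_force'],st['time_s'])
d0,s0=load('d4'),load('s4')
# clamp angle from dark bar: compare predicted bar/knob spots with image (brightness before/after)
H=np.array([501.4,-107])
for nm,c,c0 in(('side',d,d0),('scene',s,s0)):
  for a in(235,245,254.6,262):
    t=np.radians(a);e=np.array([np.cos(t),np.sin(t)]);o=[]
    for r,z in((-30,61),(-38,61),(20,61),(35,61)):
        u,v=proj(c,[*(H+e*r),z]).round().astype(int);o.append((int(c0['img'][v,u].mean()),int(c['img'][v,u].mean())))
    print(nm,a,o)
print('stub shift', [cv2.phaseCorrelate(*[np.float32(cv2.cvtColor(k['img'],6)[v-8:v+8,u-8:u+8]) for k in(a,b)]) for a,b,(u,v) in((d0,d,proj(d,[519.5,-41.5,90]).astype(int)),(s0,s,proj(s,[519.5,-41.5,90]).astype(int)))])
E
```

```text
[ 475.60293336 -244.26180114  213.41857802] [ 1.14159752 -0.69893437  0.60508952] 28.1
side 235 [(211, 131), (228, 209), (154, 221), (244, 241)]
side 245 [(228, 129), (228, 126), (161, 218), (243, 216)]
side 254.6 [(228, 130), (209, 130), (139, 213), (244, 162)]
side 262 [(228, 133), (226, 199), (112, 194), (244, 159)]
scene 235 [(231, 242), (227, 229), (99, 114), (101, 88)]
scene 245 [(235, 154), (226, 154), (110, 103), (108, 111)]
scene 254.6 [(234, 88), (227, 92), (103, 105), (105, 100)]
scene 262 [(229, 99), (228, 104), (106, 101), (95, 84)]
stub shift [((-0.015790318496996747, 0.44831768115180104), 1.0725434701889753), ((-0.6240861837826053, -0.23189109081918247), 0.7284143539145589)]
```

```bash
python3 -c "
from rig import robot;print(robot.sign_off())"
```

```text
the job is handed in; nothing more can be done
None
```

I lowered the pump element over the pin until its collar met the top face, swung the clamp shut against its stop, and handed the job in at about 28 s; the sign-off gave no verdict. No turning was needed to find the pin, as I set the angle from where it showed in the wrist camera. The largest force I read was about 14 N, and I did not check the other bench items afterwards.

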